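Pack the gift-wrapping set into its four-pocket tray

ROBOT

A 6-joint arm with a two-finger parallel gripper is mounted at the origin on a cart in front of the work surface, level with it; the furniture and walls round the work are solid. World frame = base frame: x ahead of the robot, y to its left, z up, the work surface at z = 0. Lengths are in m, angles in rad, forces in N, time in s.
With the tool pointing down it reaches from about 0.4 to 0.825 m from the base axis. Payload 7 kg.
Tool frame: the origin (TCP) lies midway between the tips of the shut fingers; the grasp point (between the pads) lies 19 mm behind it (grip_point_offset is the distance from the TCP to the grasp point, in m); z points along the fingers, y is the line along which they close (so a half turn about z gives the same grasp; the last joint's range is limited). The gripper opens to 88 mm and grips with 3 to 60 N. Pads are 19 mm wide; open, the fingers measure 130 mm over their backs; the gripper's body (78 mm by 193 mm) begins 47 mm behind the grasp point.
Start: joints at [1.613, 0.359, 0.012, 0, -1.224, -0.288], TCP at [0.164, 0.655, 0.227] pointing down, gripper open.
Joint ranges: [-3.07, 3.07], [-1.43, 2.12], [-1.02, 1.25], [-3.03, 1.67], [-3.05, -0], [-3.03, 3.03]. Speed limits (rad/s): [2.39, 2.39, 3.01, 3.14, 3.14, 3.14].

INTERFACE

Orientations are given as [roll, pitch, yaw] about the fixed x, y, z axes, in that order (R = Rz(yaw) Ry(pitch) Rx(roll)).
In Python, from station import get_state, grab_frame, camera_params, job_done, grip_point_offset gives the robot as it stands.
- The arm moves only by the shell command python3 -m creep 'ROWS' [FORCE]. ROWS is JSON, a list that holds one entry, the list of rows, each a list of 7 numbers: the finger opening in cm, from 0 to 8.76, then the shift along the tool's x, y, z in cm, then the turn, a rotation vector about the tool's x, y, z in rad. In form: [[[fingers, tx, ty, tz, wx, wy, wz], ...]]. A call has 1 to 20 rows; each row is the pose to reach, as a shift and turn from the pose commanded when the call began, along the tool's axes at that moment; what a row does not reach only later rows make up. A row lasts 1/8 s, in which the tool goes at most 62.5 mm and 10.7 degrees, less where a joint would pass 70% of its speed; a pose out of reach is approached as far as the arm can. A call with a gripper value outside its range is refused whole. The fingers move at their own pace and stop on an object; FORCE is the grip in N (left out, the last holds). Time passes only in rows, so rows that repeat a pose let the fingers close. It gives the time, the measured TCP pose, the force, the opening and the grip force at its end, in the units of the state.
- get_state(): the state, without advancing time (a new reading comes with each control period).
- grab_frame(name): name is "side" or "top"; returns the picture (384x512x3 uint8, blue, green, red); there is no depth.
- camera_params(name): a dict with "vertical_fov" (degrees; the focal length in pixels is half the picture's height over the tangent of half this angle, whatever the lens; pixels are square), "cx", "cy" (the principal point, pixels), "k1" (the pictures are not rectified: a ray, as slopes to the right and down, at radius r is drawn at 1 + k1 r^2 times it, then the intrinsics apply), "view" (4x4, takes a point from world to camera coordinates). Camera axes: x right, y down, z forward; pixel columns grow to the right and rows downward; lengths in m; the calibration is good to about 2 mm. A picture is of the moment at which its call begins. camera_params takes no time and is no camera call.
- job_done(): hands the job in; it is judged then, once.
The state is a dict: "t": time; "q": joint angles; "qd": joint speeds; "joint_efforts": joint torques, N m; "eef_pos": TCP position; "ee_rot": TCP orientation; "force": force on the tool from outside, world axes, zero at the start; "moment": the same for the moment, N m; "width": finger opening in m; "gripper_force": force on a finger pad.
Only numpy, scipy, OpenCV 4.12 (cv2) and the standard library are available. Lean on these libraries where they do the work, as an engineer would, in place of code of your own. Each camera call takes 0.05 s, during which the arm holds its last target. There are 200 camera calls.

TASK

Pack the gift-wrapping set into the wooden tray, each piece in the pocket made for it and resting flat on the pocket's floor: the gold ribbon spool in the large round pocket, the small ribboned gift box in the square pocket, the banded card stack in the oblong pocket, and the seal stamp standing upright in the small round pocket. The plain box without a ribbon and the white sticker roll do not belong to the set: leave them where they are.

Things in the scene. Friction and masses are not known exactly. Their poses are not given: they have to be found in the camera images.
- ribbon_reel: Ribbon spool lying flat: two round pale flanges with gold ribbon wound between them; top plain, without emblem. 62 mm diameter, 24 mm high; flanges 2 mm thick, ribbon 55 mm diameter; solid, about 60 g. Loose. Origin: centre of the underside; z up when standing right.
- ribboned_box: Small white gift box tied with a gold ribbon crossing on its lid, 55 x 55 x 43 mm, about 60 g. Loose; sides along x and y. Origin: centre of the underside; z up when standing right.
- tag_block: Flat stack of blank white cards held by a brown paper band, 38 (x) x 58 (y) x 22 (z) mm, about 90 g. Loose, moves as one solid block. Origin: centre of the underside; z up when standing right.
- stamp: Seal stamp standing upright: red turned handle on a round brass foot. 25 mm at its widest (foot and handle), 66 mm high with a narrower neck about 14 mm up; about 90 g. Loose. Origin: centre of the underside; z up when standing right.
- sticker_drum: Look-alike, does not belong: plain white round roll of paper stickers lying flat, small round tan emblem on top, no gold ribbon; 61 mm diameter, 21 mm high. Loose, stays where it is. Origin: centre of the underside; z up when standing right.
- plain_box: Look-alike, does not belong: small plain white box with no ribbon, 55 x 55 x 43 mm. Loose, stays where it is. Origin: centre of the underside; z up when standing right.
- round_pocket: Light-wood square tile, 95.5 mm a side, 10 mm thick, with a grey-lined large round pocket (78 mm diameter) at its centre, 6 mm deep: floor 4 mm, top 10 mm above the origin (centre of the tile's underside; x, y along its edges, z up). Fixed, one of four in a 2 x 2 block, centres 96 mm apart, in a fixed dark 206 mm tray whose rim is 2 mm below the tile tops; corners change about.
- square_pocket: Light-wood square tile, 95.5 mm a side, 10 mm thick, with a grey-lined square pocket (72 x 72 mm, sides along x and y) at its centre, 6 mm deep: floor 4 mm, top 10 mm above the origin (centre of the tile's underside; x, y along its edges, z up). Fixed, one of four in a 2 x 2 block, centres 96 mm apart, in a fixed dark 206 mm tray whose rim is 2 mm below the tile tops; corners change about.
- oblong_pocket: Light-wood square tile, 95.5 mm a side, 10 mm thick, with a grey-lined oblong pocket (56 mm in x, 76 mm in y) at its centre, 6 mm deep: floor 4 mm, top 10 mm above the origin (centre of the tile's underside; x, y along its edges, z up). Fixed, one of four in a 2 x 2 block, centres 96 mm apart, in a fixed dark 206 mm tray whose rim is 2 mm below the tile tops; corners change about.
- small_pocket: Light-wood square tile, 95.5 mm a side, 10 mm thick, with a grey-lined small round pocket (44 mm diameter) at its centre, 6 mm deep: floor 4 mm, top 10 mm above the origin (centre of the tile's underside; x, y along its edges, z up). Fixed, one of four in a 2 x 2 block, centres 96 mm apart, in a fixed dark 206 mm tray whose rim is 2 mm below the tile tops; corners change about.

How it is judged:
By the outcome, as a careful person would: the job done as asked, in the order asked, and still so for the second after the job is handed in, with the robot touching nothing.
It also fails if it takes over 120 s, if anything falls off the work surface, if the arm or the gripper's body presses on something with over 40 N, if the wrist force passes 120 N, or if a joint passes its speed limit or range.

## Working session

There is one attempt and no reset: what is moved stays moved. The work goes in short steps, Python scripts to look and compute and a shell command to move; the robot and the scene stay as the last step left them, time stands still between calls to the robot, and variables do not carry over. Pictures are saved under pics/ and viewed, at most 19 in all, crops included, and the job is handed in when it is done.

```bash
mkdir -p pics; ls; cat > h.py <<'E'
import numpy as np, cv2
from station import *
def snap(n,f):
    im=grab_frame(n); cv2.imwrite('pics/'+f,im); return im
def K(p):
    f=192/np.tan(np.radians(p['vertical_fov'])/2)
    return f
def ray(n,u,v):
    p=camera_params(n); f=K(p); d=np.array([(u-p['cx'])/f,(v-p['cy'])/f]); rd=np.hypot(*d); r=rd
    for _ in range(30): r=rd/(1+p['k1']*r*r)
    if rd>0: d=d*r/rd
    V=np.array(p['view']); R=V[:3,:3]; o=-R.T@V[:3,3]; w=R.T@np.array([*d,1]); return o,w/np.linalg.norm(w)
def atz(n,u,v,z):
    o,w=ray(n,u,v); return o+w*(z-o[2])/w[2]
def proj(n,P):
    p=camera_params(n); f=K(p); V=np.array(p['view']); c=V[:3,:3]@np.asarray(P)+V[:3,3]; s=c[:2]/c[2]; s=s*(1+p['k1']*(s@s)); return s*f+[p['cx'],p['cy']]
def tri(a,b):
    (o1,w1),(o2,w2)=ray(*a),ray(*b); A=np.stack([w1,-w2],1); t=np.linalg.lstsq(A,o2-o1,rcond=None)[0]
    p,q=o1+w1*t[0],o2+w2*t[1]; return (p+q)/2,np.linalg.norm(p-q)
E
python3 - <<'E'
from h import *
for n in('side','top'):
    snap(n,n+'0.png'); p=camera_params(n); print(n,{k:np.round(v,4).tolist() for k,v in p.items()})
print(get_state(),grip_point_offset)
E
```

```text
pics
side {'vertical_fov': 47.6596, 'cx': 256.5346, 'cy': 190.6804, 'k1': 0.0155, 'view': [[-0.9973, 0.0734, 0.0025, 0.5085], [0.0265, 0.3917, -0.9197, 0.0231], [-0.0685, -0.9172, -0.3926, 1.2262], [0.0, 0.0, 0.0, 1.0]]}
top {'vertical_fov': 57.4126, 'cx': 254.3634, 'cy': 192.848, 'k1': -0.1047, 'view': [[0.0262, -0.9997, -0.0033, -0.0071], [-0.9924, -0.0256, -0.1205, 0.5178], [0.1203, 0.0064, -0.9927, 0.8768], [0.0, 0.0, 0.0, 1.0]]}
{'t': 0.1, 'q': array([ 1.61309835e+00,  3.59300456e-01,  1.11746346e-02, -3.24855544e-04,
       -1.22410962e+00, -2.88142990e-01]), 'qd': array([-0.00161068,  0.00036372,  0.00220021,  0.00154263, -0.00095227,
        0.0002485 ]), 'joint_efforts': array([-1.16607400e-03, -5.84166813e+01,  2.93748307e+01,  7.01554969e+00,
        1.01619173e-02, -5.36601419e-05]), 'eef_pos': array([0.16416194, 0.65428696, 0.22573353]), 'ee_rot': array([ 3.14012608e+00, -1.16181607e-04, -2.45951485e-01]), 'force': array([ 0.17061163, -0.09621618, -0.5462587 ]), 'moment': array([0.02802722, 0.00980169, 0.03308965]), 'gripper_force': 0.0, 'width': 0.08740685799718471} 0.0188
```

View pics/top0.png

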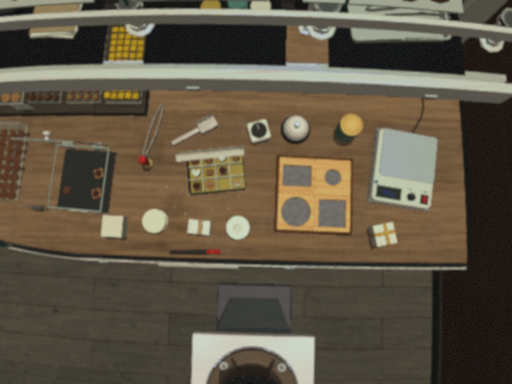

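View pics/side0.png

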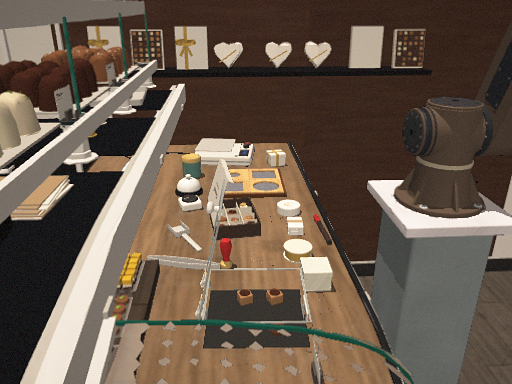

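```bash
python3 - <<'E'
from h import *
t=cv2.imread('pics/top0.png'); s=cv2.imread('pics/side0.png')
a=cv2.resize(t[90:270,90:260],None,fx=3.3,fy=3.3,interpolation=3)[:594]; 
cv2.imwrite('pics/c1.png',cv2.resize(t[140:265,90:410],None,fx=2.5,fy=2.5,interpolation=3))
cv2.imwrite('pics/c2.png',cv2.resize(s[135:305,135:345],None,fx=3.5,fy=3.5,interpolation=3))
E
```

```text
(no output)
```

View pics/c1.png

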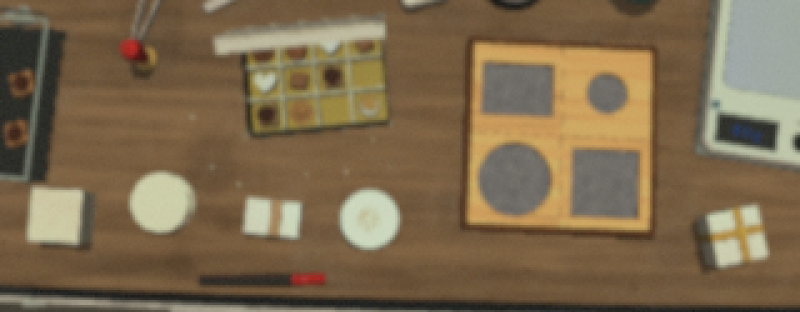

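View pics/c2.png

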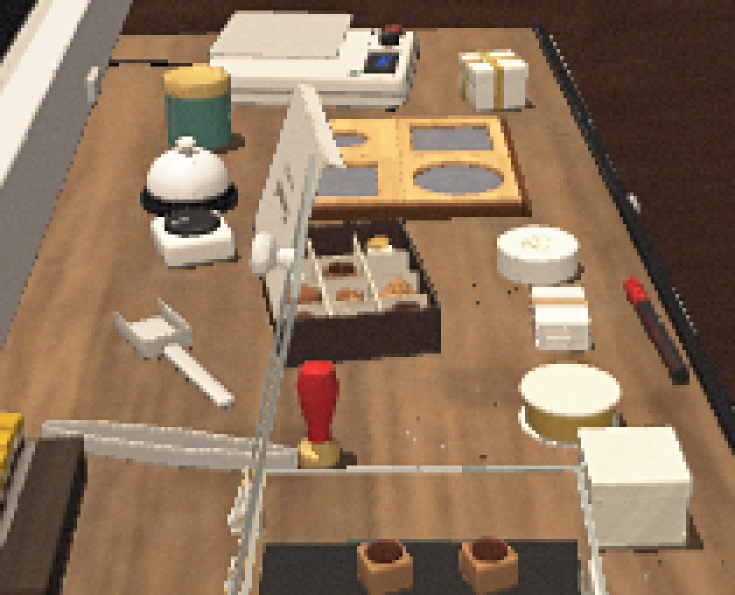

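```bash
python3 - <<'E'
from h import *
np.set_printoptions(precision=4,suppress=True)
T=lambda u,v:('top',90+(u+.5)/2.5-.5,140+(v+.5)/2.5-.5)
S=lambda u,v:('side',135+(u+.5)/3.5-.5,135+(v+.5)/3.5-.5)
for n,a,b in [('spooltop',T(162,203),S(570,391)),('cards',T(272,218),S(560,303)),('box',T(739,237),S(489,69)),
 ('stamptop',T(131,48),S(318,367)),('round',T(515,178),S(458,180)),('square',T(605,183),S(453,138)),('traycornerNL',T(463,226),S(527,205)),('drum',T(370,218),S(538,244)),('plainbox',T(56,215),S(634,458))]:
    p,e=tri(a,b); print(n,p,round(e,4))
for n,a,z in [('spool',T(162,203),.024),('cards',T(272,218),.022),('box',T(739,237),.043),('stampfoot',T(146,59),.007),('stamptop',T(131,48),.066),
 ('oblong',T(517,89),.01),('small',T(607,93),.01),('round',T(515,178),.01),('square',T(605,183),.01)]: print(n,atz(*a,z))
# edges yaw
def yaw(a,b,z):
    d=atz(*b,z)-atz(*a,z); return np.degrees(np.arctan2(d[1],d[0])),np.linalg.norm(d)
print('tray bottom edge',yaw(T(465,226),T(652,233),.01),'left',yaw(T(466,226),T(471,42),.01))
print('box',yaw(T(717,268),T(769,255),.043),yaw(T(717,268),T(703,216),.043))
print('cards',yaw(T(243,235),T(299,238),.022))
E
```

```text
spooltop [0.4393 0.2663 0.0197] 0.0021
cards [0.4273 0.1492 0.0205] 0.0023
box [ 0.4208 -0.3371  0.0292] 0.0059
stamptop [0.5952 0.297  0.0601] 0.0008
round [ 0.4755 -0.1039  0.0093] 0.0004
square [ 0.4718 -0.1992  0.0109] 0.0008
traycornerNL [ 0.4238 -0.0501  0.0081] 0.0007
drum [0.4292 0.0474 0.0184] 0.0002
plainbox [0.4221 0.3725 0.0387] 0.001
spool [0.4382 0.2653 0.024 ]
cards [0.4261 0.1491 0.022 ]
box [ 0.4177 -0.3315  0.043 ]
stampfoot [0.5942 0.2975 0.007 ]
stamptop [0.5935 0.295  0.066 ]
oblong [ 0.5705 -0.1048  0.01  ]
small [ 0.5688 -0.2016  0.01  ]
round [ 0.4752 -0.1038  0.01  ]
square [ 0.4723 -0.1994  0.01  ]
tray bottom edge (np.float64(-90.85142608670704), np.float64(0.19776815181217955)) left (np.float64(-0.49161438522329737), np.float64(0.19692235553121032))
box (np.float64(-75.70092782348071), np.float64(0.056608487365466746)) (np.float64(15.23885037532988), np.float64(0.05453034039265936))
cards (np.float64(-91.30353931843435), np.float64(0.05852739648853194))
```

```bash
python3 - <<'E'
from h import *
np.set_printoptions(precision=4,suppress=True)
t=cv2.imread('pics/top0.png'); cv2.imwrite('pics/c3.png',cv2.resize(t[95:245,0:200],None,fx=4,fy=4,interpolation=3))
s=cv2.imread('pics/side0.png'); cv2.imwrite('pics/c4.png',cv2.resize(s[150:384,140:330],None,fx=2.5,fy=2.5,interpolation=3))
print('knob',tri(('top',46,135),('side',210,206)))
for n,uv in [('linetop',(225,179)),('linebot',(205,300)),('cornerL',(210.5,268.5)),('cornerR',(300.5,268.5)),('lidtop',(222,161))]:
  print(n,[ (z,proj('top',atz('side',*uv,z)).round(0).tolist(),atz('side',*uv,z)[:2].round(3)) for z in (0,.05,.1,.15,.2,.25)])
E
```

```text
knob (array([0.6145, 0.4679, 0.2158]), np.float64(0.004770441466079746))
linetop [(0, [328.0, 168.0], array([ 0.595, -0.193])), (0.05, [283.0, 163.0], array([ 0.594, -0.066])), (0.1, [233.0, 158.0], array([0.594, 0.061])), (0.15, [176.0, 152.0], array([0.594, 0.188])), (0.2, [114.0, 146.0], array([0.593, 0.314])), (0.25, [47.0, 139.0], array([0.593, 0.441]))]
linebot [(0, [109.0, 148.0], array([0.636, 0.413])), (0.05, [78.0, 145.0], array([0.631, 0.48 ])), (0.1, [44.0, 142.0], array([0.627, 0.546])), (0.15, [8.0, 138.0], array([0.622, 0.612])), (0.2, [-29.0, 135.0], array([0.618, 0.679])), (0.25, [-68.0, 132.0], array([0.613, 0.745]))]
cornerL [(0, [145.0, 152.0], array([0.628, 0.309])), (0.05, [111.0, 148.0], array([0.624, 0.386])), (0.1, [74.0, 144.0], array([0.621, 0.463])), (0.15, [34.0, 141.0], array([0.617, 0.539])), (0.2, [-7.0, 137.0], array([0.613, 0.616])), (0.25, [-51.0, 133.0], array([0.609, 0.693]))]
cornerR [(0, [136.0, 219.0], array([0.442, 0.322])), (0.05, [102.0, 211.0], array([0.457, 0.398])), (0.1, [65.0, 203.0], array([0.472, 0.473])), (0.15, [25.0, 194.0], array([0.487, 0.549])), (0.2, [-16.0, 184.0], array([0.501, 0.624])), (0.25, [-59.0, 174.0], array([0.516, 0.699]))]
lidtop [(0, [390.0, 167.0], array([ 0.604, -0.365])), (0.05, [343.0, 162.0], array([ 0.603, -0.221])), (0.1, [289.0, 156.0], array([ 0.601, -0.077])), (0.15, [229.0, 150.0], array([0.6  , 0.067])), (0.2, [161.0, 144.0], array([0.599, 0.211])), (0.25, [86.0, 138.0], array([0.597, 0.355]))]
```

View pics/c3.png

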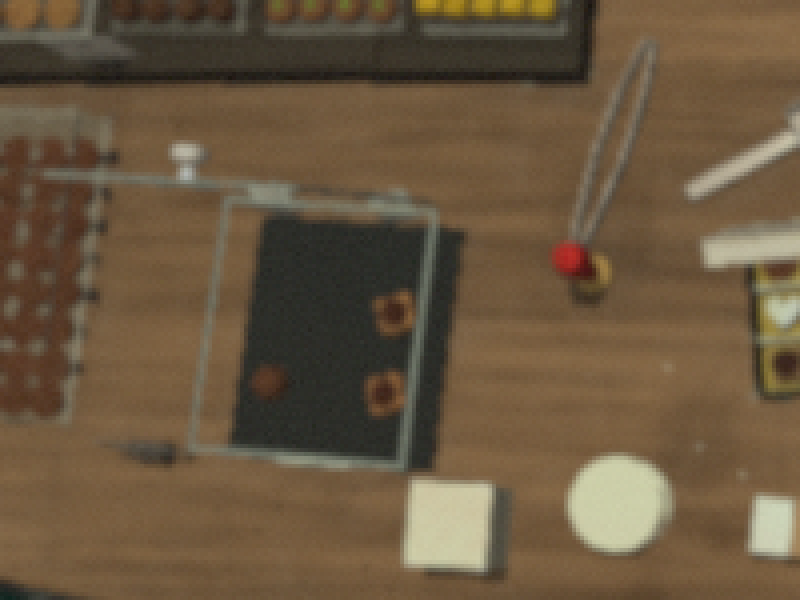

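View pics/c4.png

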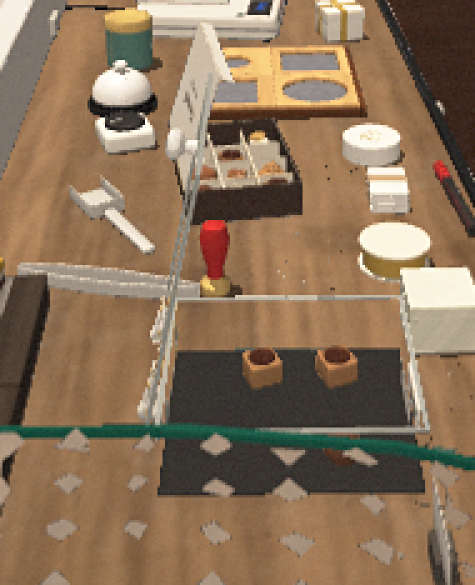

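The top view shows plain box (113,227), spool (155,221), cards (199,227), drum (237,228), stamp (148,163), and ribboned box (385,235). In the tray the oblong pocket is at (297,176), small (333,177), round (296,211) and square (332,213). A glass case with its lid raised stands left of the stamp and must be avoided. Triangulated heights fit the text, so I start with the spool.

```bash
cat >> h.py <<'E'
from scipy.spatial.transform import Rotation as Ro
def delta(x,y,z,yaw):
    s=get_state(); R=Ro.from_euler('xyz',s['ee_rot']); T=Ro.from_euler('xyz',[np.pi,0,yaw])
    print('d cm',(R.inv().apply(np.array([x,y,z])-s['eef_pos'])*100).round(2),'w',(R.inv()*T).as_rotvec().round(4),'t',round(s['t'],2),'q',s['q'].round(2))
E
python3 -c "
from h import *
delta(.438,.266,.15,0)"
```

```text
d cm [36.01 30.98  7.62] w [ 1.50e-03  1.00e-04 -2.46e-01] t 0.1 q [ 1.61  0.36  0.01 -0.   -1.22 -0.29]
```

```bash
python3 -m creep '[[[8,1.5,1.3,0,0,0,0],[8,4.5,3.9,0,0,0,-0.02],[8,8.5,7.3,0,0,0,-0.06],[8,12.5,10.8,0,0,0,-0.09],[8,16.5,14.2,0,0,0,-0.12],[8,20.5,17.6,0,0,0,-0.15],[8,24.5,21.1,0,0,0,-0.18],[8,28.5,24.5,2,0,0,-0.21],[8,32,27.5,4,0,0,-0.235],[8,34.5,29.7,6,0,0,-0.246],[8,36,31,7.6,0,0,-0.246],[8,36,31,7.6,0,0,-0.246],[8,36,31,7.6,0,0,-0.246]]]' 12; python3 -c "
from h import *
delta(.438,.266,.009,0)"
```

```text
t: 1.72
eef_pos: [0.4381, 0.2663, 0.1511]
ee_rot: [-3.141, -0.001, -0.0]
force: [0.2, 0.4, 0.3]
width: 0.08
gripper_force: 0.0
d cm [-1.000e-02  4.000e-02  1.421e+01] w [-0.0004 -0.0005 -0.0001] t 1.73 q [ 0.93  0.16 -0.45  0.   -0.96  0.64]
```

```bash
python3 -m creep '[[[8,0,0,3,0,0,0],[8,0,0,7,0,0,0],[8,0,0,10,0,0,0],[8,0,0,12,0,0,0],[8,0,0,13.4,0,0,0],[8,0,0,14.2,0,0,0],[8,0,0,14.2,0,0,0],[5.5,0,0,14.2,0,0,0],[5.5,0,0,14.2,0,0,0],[5.5,0,0,14.2,0,0,0],[5.5,0,0,14.2,0,0,0],[5.5,0,0,14.2,0,0,0],[5.5,0,0,14.2,0,0,0]]]' 12; python3 -m creep '[[[5.5,0,0,-1,0,0,0],[5.5,0,0,-3,0,0,0],[5.5,0,0,-6,0,0,0],[5.5,0,0,-9,0,0,0],[5.5,0,0,-9,0,0,0]]]'; python3 -c "
from h import *
delta(.475,-.104,.1,0)
im=snap('side','s1.png'); im2=snap('top','t1.png')
c=np.hstack([cv2.resize(im[170:290,240:345],(400,457)),cv2.resize(im2[150:270,130:235],(400,457))]);cv2.imwrite('pics/v1.png',c)"
```

```text
t: 3.35
eef_pos: [0.4383, 0.2667, 0.009]
ee_rot: [-3.141, -0.001, 0.0]
force: [-1.1, -0.2, 5.6]
width: 0.0606
gripper_force: 12.0
t: 3.98
eef_pos: [0.439, 0.2675, 0.1012]
ee_rot: [-3.138, -0.003, 0.0]
force: [-0.2, -0.4, -1.1]
width: 0.0605
gripper_force: 12.0
d cm [ 3.58 37.15 -0.  ] w [-0.0035 -0.003   0.0004] t 3.98 q [ 0.93  0.21 -0.51  0.   -0.84  0.64]
```

View pics/v1.png

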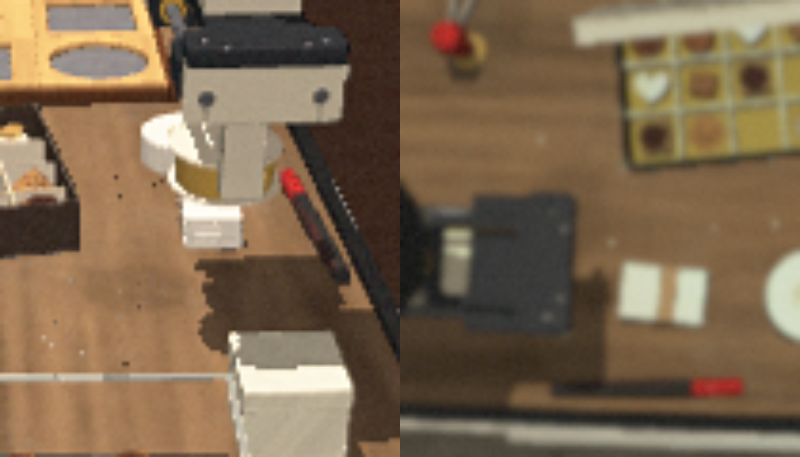

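The side view shows the spool held level between the fingers; cards and drum are undisturbed.

```bash
python3 -m creep '[[[5.5,0.1,1.5,0,0,0,0],[5.5,0.4,4.5,0,0,0,0],[5.5,0.9,9,0,0,0,0],[5.5,1.3,13.5,0,0,0,0],[5.5,1.7,18,0,0,0,0],[5.5,2.2,22.5,0,0,0,0],[5.5,2.6,27,0,0,0,0],[5.5,3,31.5,0,0,0,0],[5.5,3.4,35,0,0,0,0],[5.5,3.6,36.7,0,0,0,0],[5.5,3.6,37.1,0,0,0,0],[5.5,3.6,37.1,0,0,0,0],[5.5,3.6,37.1,0,0,0,0]]]'; python3 -c "
from h import *
delta(.475,-.104,.014,0)"
```

```text
t: 5.7
eef_pos: [0.4738, -0.1042, 0.0984]
ee_rot: [-3.142, 0.0, 0.001]
force: [-0.1, -0.3, -0.6]
width: 0.0602
gripper_force: 12.0
d cm [ 0.12 -0.02  8.44] w [-0.      0.0004  0.0008] t 5.7 q [ 0.19  0.18 -0.57 -0.   -0.83  1.38]
```

```bash
python3 -m creep '[[[5.5,0.1,0,2,0,0,0],[5.5,0.1,0,4.5,0,0,0],[5.5,0.1,0,6.5,0,0,0],[5.5,0.1,0,7.7,0,0,0],[5.5,0.1,0,8.4,0,0,0],[5.5,0.1,0,8.4,0,0,0],[5.5,0.1,0,8.5,0,0,0]]]';  python3 -m creep '[[[6.5,0,0,0,0,0,0],[7.2,0,0,0,0,0,0],[8,0,0,0,0,0,0],[8,0,0,0,0,0,0],[8,0,0,-2,0,0,0],[8,0,0,-5,0,0,0],[8,0,0,-9,0,0,0],[8,0,0,-13,0,0,0],[8,0,0,-13,0,0,0]]]'; python3 -c "
from h import *
delta(.4185,-.333,.12,.253)
delta(.4185,-.333,.12,.253-np.pi)"
```

```text
t: 6.58
eef_pos: [0.4756, -0.1044, 0.0142]
ee_rot: [-3.142, -0.001, 0.001]
force: [-2.3, 3.0, 11.5]
width: 0.0602
gripper_force: 13.6
t: 7.7
eef_pos: [0.4771, -0.1045, 0.1467]
ee_rot: [-3.141, -0.006, 0.001]
force: [0.4, 0.2, 0.0]
width: 0.0797
gripper_force: 0.0
d cm [-5.89 22.85  2.62] w [ 2.000e-04 -6.500e-03 -2.525e-01] t 7.7 q [ 0.19  0.12 -0.51  0.   -0.94  1.38]
d cm [-5.89 22.85  2.62] w [-9.4000e-03 -2.0000e-04  2.8891e+00] t 7.7 q [ 0.19  0.12 -0.51  0.   -0.94  1.38]
```

```bash
python3 - <<'E'
from h import *
t=cv2.imread('pics/top0.png'); s=cv2.imread('pics/side0.png')
k=6
def crop(im,u,v,w): return cv2.resize(im[v-w:v+w,u-w:u+w],None,fx=k,fy=k,interpolation=cv2.INTER_NEAREST)
A=crop(t,385,234,32);B=crop(s,274,158,32)
for off,n,im,(u,v) in[(0,'top',A,(385,234)),(0,'side',B,(274,158))]:
  for z in(0,.043):
    c=np.array([[.4177,-.3315]])+ (np.array([[1,1],[1,-1],[-1,-1],[-1,1]])*.0275)@np.array([[np.cos(.258),np.sin(.258)],[-np.sin(.258),np.cos(.258)]])
    P=np.array([proj(n,[*q,z]) for q in c]); P=((P-[u-32,v-32]+.5)*k).astype(int)
    cv2.polylines(im,[P],True,(255,0,0) if z==0 else (0,0,255),1)
cv2.imwrite('pics/v2.png',np.hstack([A,B]))
E
```

```text
(no output)
```

View pics/v2.png

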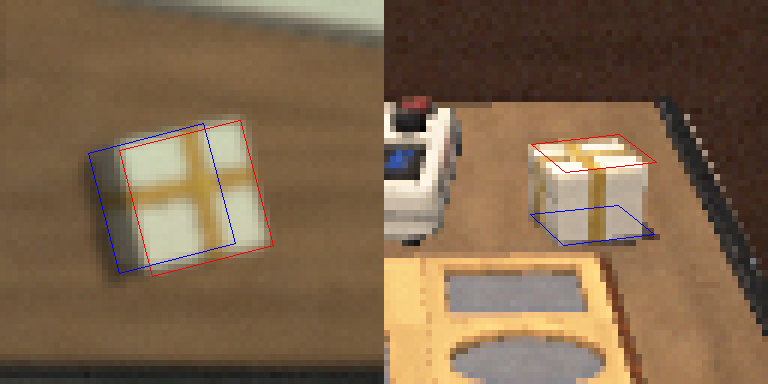

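Overlay of a model box on both views (box at about (385,234) top, (274,158) side) agrees within 2 mm; I take (0.4195, -0.330), yaw 0.258.

```bash
python3 -m creep '[[[8,-0.5,2,0,0,0,-0.02],[8,-1.5,6,0,0,0,-0.07],[8,-2.6,10,0,0,0,-0.12],[8,-3.6,14,0,0,0,-0.17],[8,-4.7,18,1,0,0,-0.21],[8,-5.5,21.3,2,0,0,-0.245],[8,-5.8,22.5,2.6,0,0,-0.258],[8,-5.8,22.5,2.6,0,0,-0.258],[8,-5.8,22.5,2.6,0,0,-0.258]]]'; python3 -c "
from h import *
delta(.4195,-.330,.022,.258)"
```

```text
t: 8.82
eef_pos: [0.417, -0.3292, 0.1173]
ee_rot: [-3.141, 0.0, 0.258]
force: [0.6, 0.7, -0.1]
width: 0.08
gripper_force: 0.0
d cm [0.23 0.14 9.53] w [-0.0004  0.0004 -0.0002] t 8.82 q [-0.3   0.22 -0.45 -0.   -0.9   2.13]
```

```bash
python3 -m creep '[[[8,0.2,0.1,2,0,0,0],[8,0.2,0.1,4.5,0,0,0],[8,0.2,0.1,6.5,0,0,0],[8,0.2,0.1,8.5,0,0,0],[8,0.2,0.1,9.5,0,0,0],[8,0.2,0.1,9.5,0,0,0],[5,0.2,0.1,9.5,0,0,0],[5,0.2,0.1,9.5,0,0,0],[5,0.2,0.1,9.5,0,0,0],[5,0.2,0.1,9.5,0,0,0],[5,0.2,0.1,9.5,0,0,0],[5,0.2,0.1,9.5,0,0,0],[5,0.2,0.1,8.5,0,0,0],[5,0.2,0.1,6,0,0,0],[5,0.2,0.1,3,0,0,0],[5,0.2,0.1,0,0,0,0],[5,0.2,0.1,0,0,0,0],[5,0.2,0.1,0,0,0,0]]]' 12; python3 -c "
from h import *
delta(.472,-.1995,.1,-.015)"
```

```text
t: 11.08
eef_pos: [0.4189, -0.3298, 0.1174]
ee_rot: [-3.141, -0.0, 0.258]
force: [0.6, 0.3, -1.1]
width: 0.0549
gripper_force: 11.9
d cm [  8.46 -11.25   1.74] w [-4.000e-04  1.000e-04  2.729e-01] t 11.07 q [-0.3   0.23 -0.45 -0.   -0.9   2.13]
```

```bash
python3 -m creep '[[[5,0.8,-1.1,0,0,0,0.03],[5,2.5,-3.3,0.5,0,0,0.08],[5,4.5,-6,1,0,0,0.15],[5,6.5,-8.6,1.5,0,0,0.21],[5,7.9,-10.5,1.7,0,0,0.255],[5,8.5,-11.2,1.7,0,0,0.273],[5,8.5,-11.2,1.7,0,0,0.273],[5,8.5,-11.2,1.7,0,0,0.273]]]'; python3 -c "
from h import *
delta(.472,-.1995,.027,-.015)
im=snap('side','s2.png'); im2=snap('top','t2.png')
c=np.hstack([cv2.resize(im[120:240,200:305],(400,457)),cv2.resize(im2[140:260,255:360],(400,457))]);cv2.imwrite('pics/v3.png',c)"
```

```text
t: 12.08
eef_pos: [0.4725, -0.2005, 0.1003]
ee_rot: [-3.142, 0.001, -0.015]
force: [0.3, 0.0, 0.4]
width: 0.0547
gripper_force: 11.9
d cm [-0.05 -0.1   7.33] w [-0.      0.0006  0.0003] t 12.07 q [-0.02  0.22 -0.51 -0.   -0.85  1.57]
```

View pics/v3.png

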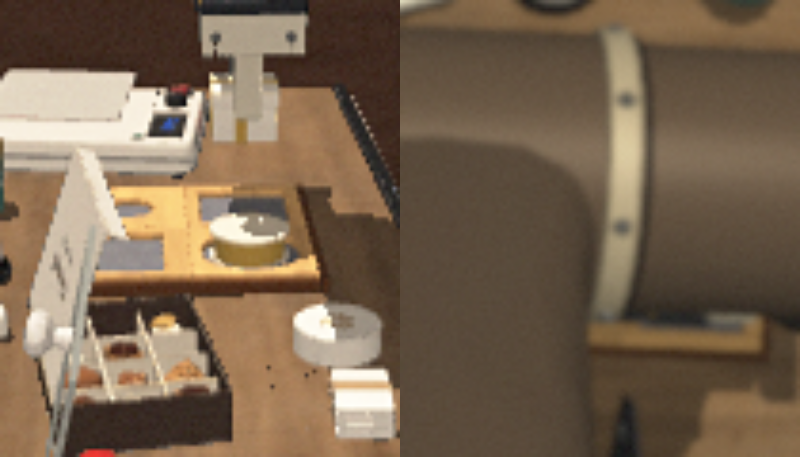

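The side view shows the spool sitting in the round pocket and the box held level, its centre perhaps 2–3 mm towards +x of the fingers.

```bash
python3 -m creep '[[[5,-0.1,-0.1,2,0,0,0],[5,-0.2,-0.1,4.5,0,0,0],[5,-0.2,-0.1,6,0,0,0],[5,-0.2,-0.1,6.8,0,0,0],[5,-0.2,-0.1,7.2,0,0,0],[5,-0.2,-0.1,7.3,0,0,0],[5,-0.2,-0.1,7.4,0,0,0],[5,-0.2,-0.1,7.4,0,0,0]]]';  python3 -m creep '[[[5.7,0,0,0,0,0,0],[6.2,0,0,0,0,0,0],[6.2,0,0,0,0,0,0],[6.2,0,0,-1,0,0,0],[6.2,0,0,-3,0,0,0],[6.2,0,0,-6,0,0,0],[8,0,0,-10,0,0,0],[8,0,0,-13,0,0,0],[8,0,0,-13,0,0,0]]]'; python3 -c "
from h import *
delta(.4268,.1493,.12,0)"
```

```text
t: 13.18
eef_pos: [0.4717, -0.1994, 0.0284]
ee_rot: [3.141, -0.002, -0.014]
force: [-4.2, 1.0, 15.2]
width: 0.0547
gripper_force: 12.0
t: 14.3
eef_pos: [0.4726, -0.1993, 0.1598]
ee_rot: [3.141, -0.006, -0.014]
force: [-0.1, -0.3, -0.9]
width: 0.0792
gripper_force: 0.0
d cm [ -5.1  -34.79   3.93] w [ 0.0006 -0.0056 -0.0144] t 14.3 q [-0.02  0.15 -0.44  0.   -0.98  1.57]
```

```bash
python3 -m creep '[[[7.2,-0.3,-2,0,0,0,0],[7.2,-0.9,-6,0,0,0,0],[7.2,-1.5,-10.5,0,0,0,0],[7.2,-2.2,-15,0,0,0,0],[7.2,-2.9,-19.5,0,0,0,0],[7.2,-3.5,-24,0,0,0,0],[7.2,-4.2,-28.5,1,0,0,0],[7.2,-4.8,-32.5,2.5,0,0,0],[7.2,-5.1,-34.4,3.8,0,0,0],[7.2,-5.1,-34.8,3.9,0,0,0],[7.2,-5.1,-34.8,3.9,0,0,0],[7.2,-5.1,-34.8,3.9,0,0,0]]]'; python3 -c "
from h import *
delta(.4268,.1493,.009,-.015)
im=snap('side','s3.png'); im2=snap('top','t3.png')
c=np.hstack([cv2.resize(im[120:240,200:305],(400,457)),cv2.resize(im2[140:260,255:360],(400,457))]);cv2.imwrite('pics/v4.png',c)"
```

```text
t: 15.8
eef_pos: [0.4253, 0.1491, 0.1179]
ee_rot: [-3.141, -0.0, -0.016]
force: [-0.2, 0.1, -1.0]
width: 0.0721
gripper_force: 0.0
d cm [ 0.15 -0.02 10.89] w [-0.0002 -0.0003 -0.0006] t 15.8 q [ 0.78  0.09 -0.62  0.   -0.86  0.78]
```

View pics/v4.png

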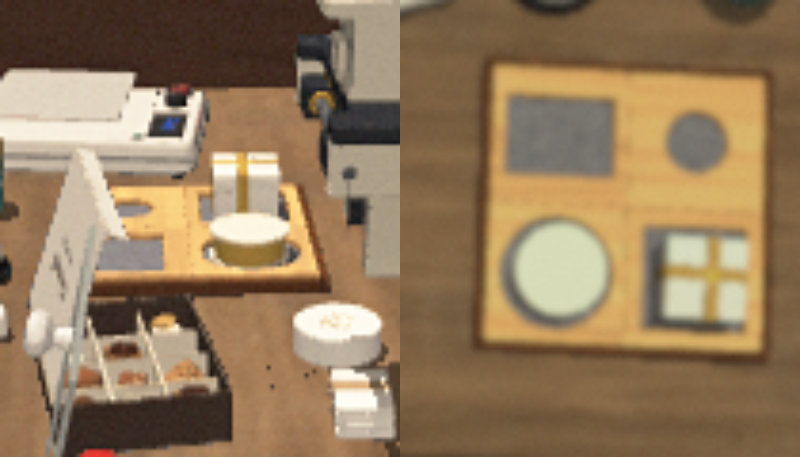

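Spool and ribboned box both sit inside their pockets, flat. Now the cards.

```bash
python3 -m creep '[[[7.2,0.15,0,3,0,0,0],[7.2,0.15,0,6,0,0,0],[7.2,0.15,0,8.5,0,0,0],[7.2,0.15,0,10,0,0,0],[7.2,0.15,0,10.8,0,0,0],[7.2,0.15,0,10.9,0,0,0],[5.3,0.15,0,10.9,0,0,0],[5.3,0.15,0,10.9,0,0,0],[5.3,0.15,0,10.9,0,0,0],[5.3,0.15,0,10.9,0,0,0],[5.3,0.15,0,10.9,0,0,0],[5.3,0.15,0,10,0,0,0],[5.3,0.15,0,7,0,0,0],[5.3,0.15,0,4,0,0,0],[5.3,0.15,0,1,0,0,0],[5.3,0.15,0,0,0,0,0],[5.3,0.15,0,0,0,0,0],[5.3,0.15,0,0,0,0,0]]]' 15; python3 -c "
from h import *
delta(.5705,-.104,.11,-.015)"
```

```text
t: 18.15
eef_pos: [0.4259, 0.1492, 0.1166]
ee_rot: [3.141, 0.001, -0.015]
force: [0.9, 0.0, -0.4]
width: 0.0577
gripper_force: 14.8
d cm [14.84 25.1   0.66] w [ 0.001   0.0015 -0.0001] t 18.15 q [ 0.78  0.1  -0.61 -0.   -0.86  0.78]
```

```bash
python3 -m creep '[[[5.3,0,2,0,0,0,0],[5.3,0,6,0,0,0,0],[5.3,0,10.5,0,0,0,0],[5.3,0,15,0,0,0,0],[5.3,0.5,19.5,0,0,0,0],[5.3,2.5,23,0,0,0,0],[5.3,5.5,24.8,0,0,0,0],[5.3,9,25.1,0.3,0,0,0],[5.3,12.5,25.1,0.6,0,0,0],[5.3,14.4,25.1,0.7,0,0,0],[5.3,14.8,25.1,0.7,0,0,0],[5.3,14.8,25.1,0.7,0,0,0],[5.3,14.8,25.1,0.7,0,0,0]]]'; python3 -c "
from h import *
delta(.5705,-.104,.014,-.015)
im=snap('side','s4.png')[110:250,180:320]; cv2.imwrite('pics/v5.png',cv2.resize(im,None,fx=4,fy=4))"
```

```text
t: 19.77
eef_pos: [0.5699, -0.1037, 0.1105]
ee_rot: [-3.142, 0.001, -0.015]
force: [0.2, 0.3, -0.0]
width: 0.0576
gripper_force: 14.8
d cm [0.07 0.03 9.65] w [-0.      0.0006  0.0001] t 19.77 q [ 0.16  0.3  -0.36 -0.   -0.91  1.4 ]
```

View pics/v5.png

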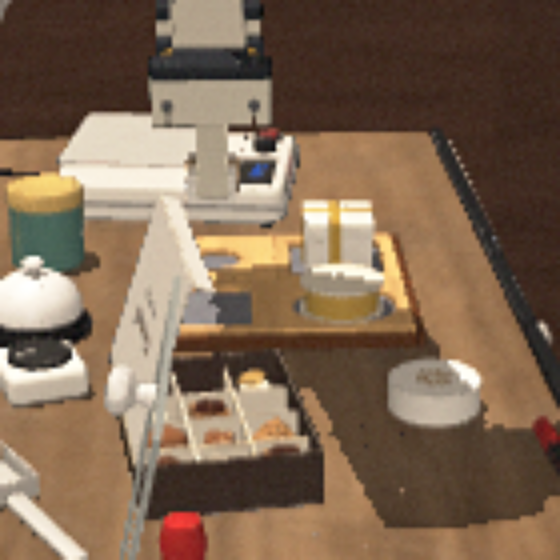

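The cards are no longer on the table and the fingers hold at 57.6 mm, so they are in the grip (white against the scale at (212,175)).

```bash
python3 -m creep '[[[5.3,0,0,2.5,0,0,0],[5.3,0,0,5,0,0,0],[5.3,0,0,7.2,0,0,0],[5.3,0,0,8.6,0,0,0],[5.3,0,0,9.3,0,0,0],[5.3,0,0,9.5,0,0,0],[5.3,0,0,9.65,0,0,0],[5.3,0,0,9.7,0,0,0]]]';  python3 -m creep '[[[6.2,0,0,0,0,0,0],[6.8,0,0,0,0,0,0],[6.8,0,0,0,0,0,0],[6.8,0,0,-1,0,0,0],[6.8,0,0,-3,0,0,0],[6.8,0,0,-6,0,0,0],[6.8,0,0,-10,0,0,0],[6.8,0,0,-13,0,0,0],[6.8,0,0,-13,0,0,0]]]'; python3 -c "
from h import *
delta(.42,.10,.20,-np.pi/2);delta(.42,.297,.20,-np.pi/2)"
```

```text
t: 20.82
eef_pos: [0.5712, -0.1035, 0.0163]
ee_rot: [3.141, -0.001, -0.014]
force: [-8.0, 3.5, 20.8]
width: 0.0576
gripper_force: 15.0
t: 21.95
eef_pos: [0.5725, -0.1033, 0.1467]
ee_rot: [-3.141, -0.005, -0.014]
force: [-0.1, 0.8, -0.8]
width: 0.0681
gripper_force: 0.0
d cm [-15.51 -20.12  -5.4 ] w [-0.0044 -0.0037  1.5564] t 21.95 q [ 0.16  0.27 -0.31  0.   -0.99  1.4 ]
d cm [-15.79 -39.81  -5.39] w [-0.0044 -0.0037  1.5564] t 21.95 q [ 0.16  0.27 -0.31  0.   -0.99  1.4 ]
```

```bash
python3 -m creep '[[[6.8,-2,0,-1,0,0,0],[6.8,-6,0,-2.5,0,0,0],[6.8,-10,-2,-4,0,0,0.12],[6.8,-13.5,-5,-5.4,0,0,0.27],[6.8,-15.5,-9,-5.4,0,0,0.42],[6.8,-15.5,-13,-5.4,0,0,0.57],[6.8,-15.6,-17,-5.4,0,0,0.72],[6.8,-15.6,-21,-5.4,0,0,0.87],[6.8,-15.6,-25,-5.4,0,0,1.02],[6.8,-15.7,-29,-5.4,0,0,1.17],[6.8,-15.7,-33,-5.4,0,0,1.32],[6.8,-15.8,-37,-5.4,0,0,1.45],[6.8,-15.8,-39.2,-5.4,0,0,1.54],[5,-15.8,-39.8,-5.4,0,0,1.556],[5,-15.8,-39.8,-5.4,0,0,1.556],[5,-15.8,-39.8,-5.4,0,0,1.556],[5,-15.8,-39.8,-5.4,0,0,1.556]]]'; python3 - <<'E'
from h import *
delta(.595,.297,.12,-np.pi/2)
im=snap('side','s5.png'); im2=snap('top','t5.png')
k=6
T=cv2.resize(im2[145:175,130:165],None,fx=11,fy=11,interpolation=0); S=cv2.resize(im[230:275,205:245],None,fx=11,fy=11,interpolation=0)
for n,I,(u,v),k in(('top',T,(130,145),11),('side',S,(205,230),11)):
  for z,r in((0,.0125),(.05,.0125),(.066,.008)):
    P=np.array([proj(n,[.595+r*np.cos(a),.2965+r*np.sin(a),z]) for a in np.linspace(0,6.28,30)]); cv2.polylines(I,[((P-[u,v]+.5)*k).astype(int)],True,(255,0,0),1)
T=cv2.copyMakeBorder(T,0,S.shape[0]-T.shape[0],0,0,0); cv2.imwrite('pics/v6.png',np.hstack([T,S])[:600,:800])
cv2.imwrite('pics/v7.png',cv2.resize(im2[140:260,255:360],None,fx=4,fy=4,interpolation=3))
E
```

```text
t: 24.08
eef_pos: [0.4188, 0.2961, 0.1977]
ee_rot: [-3.142, 0.0, -1.571]
force: [-0.6, -0.0, -0.2]
width: 0.0501
gripper_force: 0.0
d cm [ -0.09 -17.62   7.77] w [-0.0001  0.0002 -0.0002] t 24.07 q [ 1.    0.11 -0.38 -0.   -1.07 -1.  ]
```

View pics/v6.png

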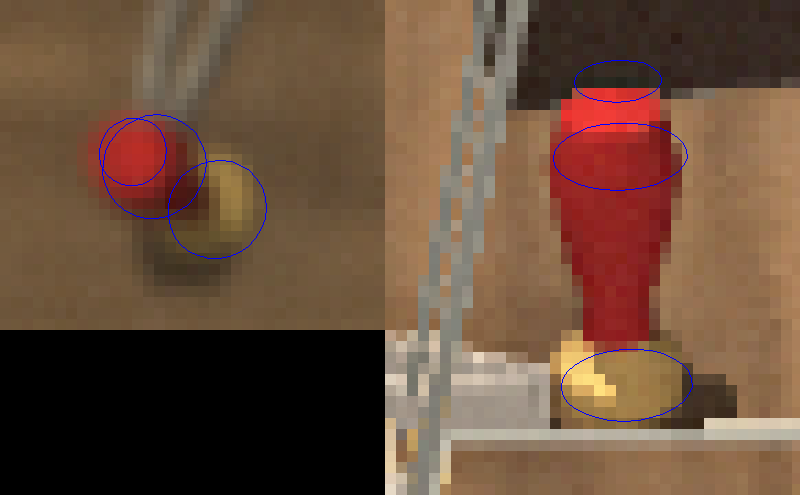

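View pics/v7.png

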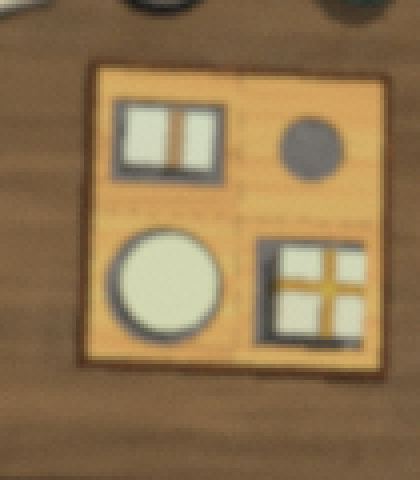

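The overlay puts the stamp at about (0.596, 0.299); cards, spool and box lie cleanly in their pockets (picture 2). Before reaching in, I check the overhead rail against the gripper body.

```bash
python3 - <<'E'
from h import *
t=cv2.imread('pics/top0.png').astype(int).mean(2)
o,a=ray('side',184,95); _,b=ray('side',72,380); n=np.cross(a,b)  # right/lower edge of front rail in side view
for u in (60,150,250,400):
    col=t[60:110,u]; print(u,[int(x) for x in col[::3]])
for u,v in((60,91),(150,91),(250,93),(400,97)):
    O,w=ray('top',u,v); print(u,(O+w*((o-O)@n)/(w@n)).round(3))
# black display tray front edge
print(atz('top',145,115,.04))
s=get_state();print(s['eef_pos'])
E
```

```text
60 [27, 28, 142, 163, 183, 187, 164, 84, 82, 80, 77, 85, 80, 80, 80, 52, 54]
150 [19, 81, 157, 181, 187, 188, 147, 81, 83, 81, 86, 87, 86, 90, 92, 87, 93]
250 [18, 38, 161, 178, 181, 190, 177, 86, 84, 80, 84, 91, 90, 92, 104, 103, 95]
400 [19, 21, 23, 39, 153, 174, 187, 190, 177, 84, 84, 82, 83, 100, 98, 99, 96]
60 [0.557 0.217 0.585]
150 [0.54  0.103 0.624]
250 [0.524 0.008 0.659]
400 [ 0.535 -0.127  0.637]
[0.71947525 0.30509317 0.04      ]
[0.41883454 0.29630571 0.19774617]
```

```bash
python3 - <<'E'
from h import *
o,a=ray('side',184,95); _,b=ray('side',72,380); n=np.cross(a,b)
for u,v in((60,79.5),(150,79),(250,80),(400,85)):
    O,w=ray('top',u,v); print(u,(O+w*((o-O)@n)/(w@n)).round(3))
E
```

```text
60 [ 0.116 -0.395  1.562]
150 [ 0.045 -0.262  1.717]
250 [ 0.012 -0.024  1.786]
400 [1.000e-03 3.780e-01 1.806e+00]
```

```bash
python3 - <<'E'
from h import *
for z in(.1,.2,.25,.3,.35,.4,.45):
    p=atz('side',185,90,z); q=atz('side',72,380,z); print(z,p.round(3),proj('top',p).round(0),q.round(3),proj('top',q).round(0))
E
```

```text
0.1 [ 0.789 -1.192  0.1  ] [639. 114.] [0.775 0.684 0.1  ] [ 5. 88.]
0.2 [ 0.74  -0.627  0.2  ] [523.  98.] [0.729 0.782 0.2  ] [-55.  92.]
0.25 [ 0.715 -0.344  0.25 ] [423.  92.] [0.706 0.831 0.25 ] [-87.  95.]
0.3 [ 0.69  -0.061  0.3  ] [291.  87.] [0.683 0.88  0.3  ] [-116.  100.]
0.35 [0.665 0.222 0.35 ] [135.  86.] [0.66  0.929 0.35 ] [-141.  105.]
0.4 [0.641 0.505 0.4  ] [-27.  91.] [0.637 0.979 0.4  ] [-155.  114.]
0.45 [0.616 0.788 0.45 ] [-145.  107.] [0.614 1.028 0.45 ] [-145.  125.]
```

The rail comes out at x≥0.73, z≈0.2; the body reaches x≈0.69, so the approach with fingers along x is clear.

```bash
python3 -m creep '[[[5,-0.2,-2,0,0,0,0],[5,-0.3,-6,2,0,0,0],[5,-0.3,-10,4,0,0,0],[5,-0.3,-14,6,0,0,0],[5,-0.3,-16.8,7.7,0,0,0],[5,-0.3,-17.7,7.7,0,0,0],[5,-0.3,-17.7,7.7,0,0,0],[5,-0.3,-17.7,7.7,0,0,0]]]'; python3 - <<'E'
from h import *
delta(.596,.299,.029,-np.pi/2)
im=snap('side','s6.png')
cv2.imwrite('pics/v8.png',cv2.resize(im[150:290,150:290],None,fx=4,fy=4))
E
```

```text
t: 25.18
eef_pos: [0.5955, 0.3, 0.1215]
ee_rot: [-3.141, 0.001, -1.57]
force: [-0.3, 0.0, 0.7]
width: 0.0499
gripper_force: 0.0
d cm [ 0.11 -0.04  9.25] w [-0.0008  0.0008  0.0003] t 25.18 q [ 0.76  0.42 -0.14 -0.   -1.01 -0.76]
```

View pics/v8.png

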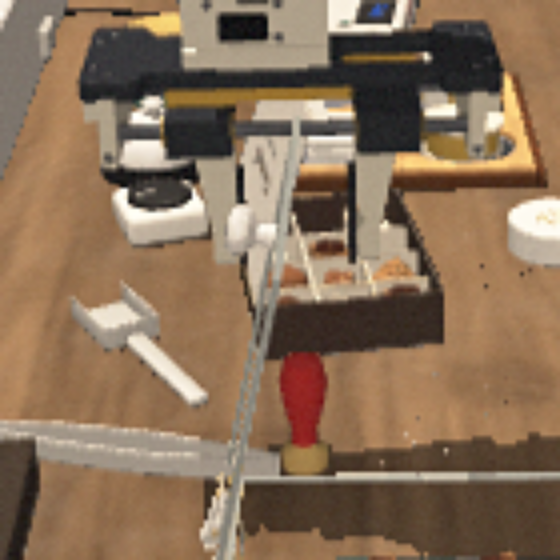

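The fingers (tips at about (225,262) and (372,262) in the crop) straddle the stamp line at u≈303, so I descend.

```bash
python3 -m creep '[[[5,0.1,0,2.5,0,0,0],[5,0.1,0,5,0,0,0],[5,0.1,0,7.2,0,0,0],[5,0.1,0,8.7,0,0,0],[5,0.1,0,9.2,0,0,0],[5,0.1,0,9.2,0,0,0],[1.5,0.1,0,9.2,0,0,0],[1.5,0.1,0,9.2,0,0,0],[1.5,0.1,0,9.2,0,0,0],[1.5,0.1,0,9.2,0,0,0],[1.5,0.1,0,9.2,0,0,0],[1.5,0.1,0,9.2,0,0,0],[1.5,0.1,0,8.5,0,0,0],[1.5,0.1,0,6,0,0,0],[1.5,0.1,0,3,0,0,0],[1.5,0.1,0,0,0,0,0],[1.5,0.1,0,0,0,0,0]]]' 15; python3 -c "
from h import *
im=snap('side','s7.png')
cv2.imwrite('pics/v9.png',cv2.resize(im[150:290,150:290],None,fx=4,fy=4))
delta(.42,.297,.16,-np.pi/2)"
```

```text
t: 27.35
eef_pos: [0.5971, 0.2997, 0.1236]
ee_rot: [-3.138, 0.003, -1.571]
force: [0.4, -0.7, -1.0]
width: 0.0234
gripper_force: 15.0
d cm [ 0.21 17.6  -3.85] w [-0.0015  0.0016 -0.0001] t 27.4 q [ 0.76  0.42 -0.14 -0.   -1.   -0.76]
```

View pics/v9.png

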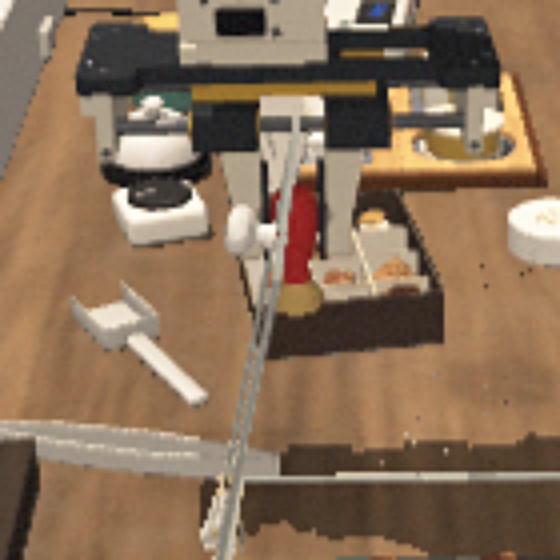

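The stamp hangs upright in the fingers, clear of the tongs.

```bash
python3 -m creep '[[[1.5,0,1.5,-1,0,0,0],[1.5,0,5,-2.5,0,0,0],[1.5,0,9,-3.5,0,0,0],[1.5,0,13,-3.8,0,0,0],[1.5,2,16,-3.8,0,0,-0.05],[1.5,5.5,17.5,-3.8,0,0,-0.17],[1.5,9.5,17.6,-3.8,0,0,-0.3],[1.5,13.5,17.6,-3.8,0,0,-0.43],[1.5,17.5,17.6,-3.8,0,0,-0.56],[1.5,21.5,17.6,-3.8,0,0,-0.69],[1.5,25.5,17.6,-3.8,0,0,-0.82],[1.5,29.5,17.6,-3.8,0,0,-0.95],[1.5,33.5,17.6,-3.8,0,0,-1.08],[1.5,37.5,17.6,-3.8,0,0,-1.21],[1.5,41.5,17.6,-3.8,0,0,-1.34],[1.5,45.5,17.6,-3.8,0,0,-1.46],[1.5,48.5,17.6,-3.8,0,0,-1.55],[1.5,50,17.6,-3.8,0,0,-1.57],[1.5,50,17.6,-3.8,0,0,-1.57],[1.5,50,17.6,-3.8,0,0,-1.57]]]'; python3 -c "
from h import *
delta(.5695,-.2015,.10,0)"
```

```text
t: 29.9
eef_pos: [0.4191, -0.2007, 0.1583]
ee_rot: [-3.141, 0.001, -0.001]
force: [0.7, 0.6, -1.2]
width: 0.0235
gripper_force: 15.0
d cm [15.04  0.06  5.82] w [-0.0002  0.0007 -0.0013] t 29.9 q [-0.02  0.07 -0.53 -0.   -0.97  1.59]
```

```bash
python3 -m creep '[[[1.5,1.5,0,0,0,0,0],[1.5,5,0,0,0,0,0],[1.5,9,0,1,0,0,0],[1.5,12.5,0,3,0,0,0],[1.5,14.6,0,5,0,0,0],[1.5,15,0,5.8,0,0,0],[1.5,15,0,5.8,0,0,0],[1.5,15,0,5.8,0,0,0]]]'; python3 -c "
from h import *
delta(.5695,-.2012,.0335,0)
im=snap('side','s8.png')
cv2.imwrite('pics/v10.png',cv2.resize(im[110:230,180:310],None,fx=4,fy=4))"
```

```text
t: 30.9
eef_pos: [0.5697, -0.2012, 0.1015]
ee_rot: [3.141, -0.001, -0.001]
force: [0.1, -0.4, -0.9]
width: 0.0236
gripper_force: 15.0
d cm [-0.03 -0.    6.8 ] w [ 0.0002 -0.001  -0.0005] t 30.9 q [-0.02  0.35 -0.31  0.   -0.91  1.59]
```

View pics/v10.png

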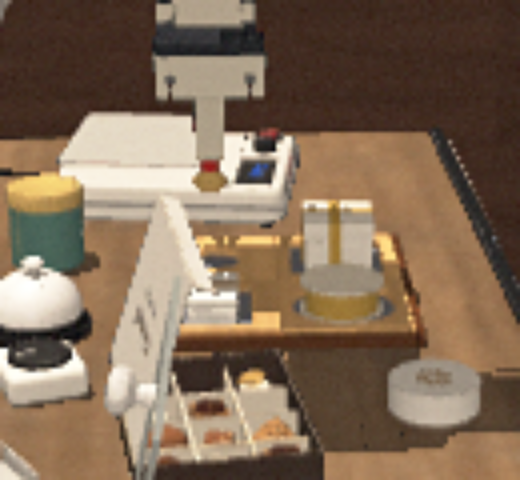

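```bash
python3 -m creep '[[[1.5,0,0,2,0,0,0],[1.5,0,0,4,0,0,0],[1.5,0,0,5.4,0,0,0],[1.5,0,0,6.2,0,0,0],[1.5,0,0,6.5,0,0,0],[1.5,0,0,6.7,0,0,0],[1.5,0,0,6.8,0,0,0],[1.5,0,0,6.8,0,0,0]]]'
```

```text
t: 31.95
eef_pos: [0.5727, -0.2021, 0.0365]
ee_rot: [3.14, -0.006, 0.001]
force: [-2.5, 0.1, 18.1]
width: 0.023
gripper_force: 15.0
```

```bash
python3 -m creep '[[[2.6,0,0,-0.1,0,0,0],[3,0,0,-0.1,0,0,0],[4,0,0,-0.1,0,0,0],[4.5,0,0,-0.1,0,0,0],[4.5,0,0,-1.5,0,0,0],[4.5,0,0,-4,0,0,0],[4.5,0,0,-8,0,0,0],[4.5,0,0,-12,0,0,0],[4.5,-3,0,-14,0,0,0],[4.5,-8,-2,-14,0,0,0],[4.5,-13,-7,-14,0,0,0],[4.5,-15,-13,-14,0,0,0],[4.5,-15,-19,-14,0,0,0],[4.5,-15,-25,-14,0,0,0],[4.5,-15,-30,-14,0,0,0],[4.5,-15,-30,-14,0,0,0]]]'; python3 -c "
from h import *
im=snap('side','s9.png'); im2=snap('top','t9.png')
c=np.hstack([cv2.resize(im[120:240,200:305],(400,457)),cv2.resize(im2[140:260,255:360],(400,457))]);cv2.imwrite('pics/v11.png',c)"
```

```text
t: 33.95
eef_pos: [0.4203, 0.102, 0.1737]
ee_rot: [-3.14, -0.002, 0.004]
force: [0.4, -0.9, -0.4]
width: 0.045
gripper_force: 0.0
```

View pics/v11.png

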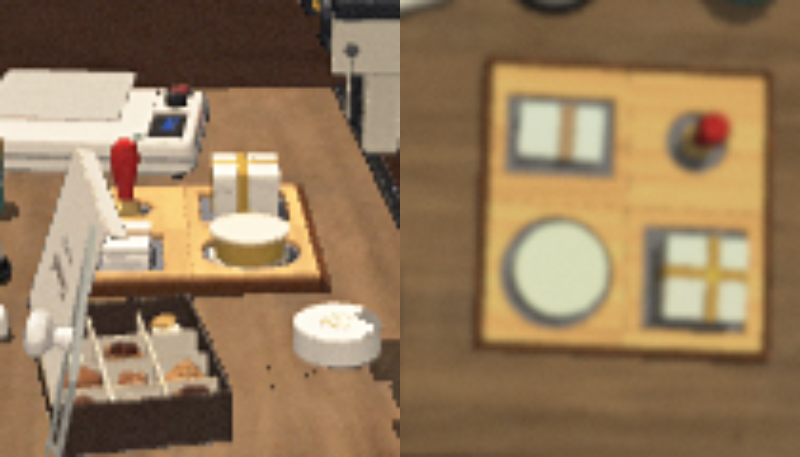

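All four pieces stand flat inside their pockets, the stamp upright at crop (711,130), and the look-alikes are where they were.

```bash
python3 -c "
from station import *
print(job_done())"
```

```text
the job is handed in; nothing more can be done
None
```

The job is handed in: the spool, ribboned box, card stack and upright stamp are each in their own pocket and look flat in the last pictures; I did not move the plain box or the sticker roll.

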